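Nip up the sample book in the screw press

ROBOT

A 6-joint arm with a two-finger parallel gripper is mounted at the origin on the work surface. World frame = base frame: x ahead of the robot, y to its left, z up, the work surface at z = 0. Lengths are in m, angles in rad, forces in N, time in s.
With the tool pointing down it reaches from about 0.35 to 0.975 m from the base axis. Payload 4.9 kg.
Tool frame: the origin (TCP) lies midway between the tips of the shut fingers; the grasp point (between the pads) lies 19 mm behind it; z points along the fingers, y is the line along which they close (so a half turn about z gives the same grasp; the last joint's range is limited). The gripper opens to 85 mm and grips with 20 to 120 N. Pads are 22 mm wide; open, the fingers measure 114 mm over their backs; the gripper's body (76 mm by 85 mm) begins 54 mm behind the grasp point. The pads swing forward as they close: fully open they stand 13 mm farther back than shut.
Start: joints at [-1.31, 0.053, 1.613, -0, 1.476, -0.119], TCP at [0.232, -0.58, 0.231] pointing down, gripper open.
Joint ranges: [-3.01, 3.01], [-1.01, 2.22], [0.06, 2.58], [-1.02, 4.17], [0.09, 2.62], [-3.14, 3.14]. Speed limits (rad/s): [2.57, 2.57, 3.14, 3.14, 3.14, 3.14].

INTERFACE

Orientations are given as a unit quaternion [w, x, y, z].
In Python, from plant import * gives the robot as it stands.
- The arm moves only by the tool jog_arm, never from a script. Its argument "targets" is a list of rows, each a list of 3 entries, a list of its own where there are three numbers: the shift along the tool's x, y, z in units of 25 mm (1.0 is 25 mm), then the turn, a rotation vector about the tool's x, y, z in units of 8 degrees (1.0 is 8 degrees), then the opening in per cent of the stroke, from 0 (shut) to 100 (fully open). A call has 1 to 8 rows; each row is the pose to reach, as a shift and turn from the pose commanded when the call began, along the tool's axes at that moment; what a row does not reach only later rows make up. A row lasts 1/8 s, in which the tool goes at most 62.5 mm and 10.7 degrees, less where a joint would pass 70% of its speed; a pose out of reach is approached as far as the arm can. A call with a gripper value outside its range is refused whole. The fingers move at their own pace and stop on an object; the grip force is fixed at half the most. Time passes only in rows, so rows that repeat a pose let the fingers close. It gives the time, the measured TCP pose, the force, the opening and the grip force at its end, in the units of the state.
- state(): the state, without advancing time (a new reading comes with each control period).
- grab_frame(name): name is "scene" or "top"; returns (picture, depth): 420x560x3 uint8, red, green, blue; 420x560 float32, m along the optical axis (not along the pixel's ray), 0 where there is no reading.
- camera_params(name): a dict with "fovy" (degrees; the focal length in pixels is half the picture's height over the tangent of half this angle, whatever the lens; pixels are square), "cx", "cy" (the principal point, pixels), "rvec" (rotation vector, rad) and "tvec" (3), from world to camera coordinates, as OpenCV has them. Camera axes: x right, y down, z forward; pixel columns grow to the right and rows downward; lengths in m; the calibration is good to about 2 mm. A picture is of the moment at which its call begins. camera_params takes no time and is no camera call.
- job_done(): hands the job in; it is judged then, once.
The state is a dict: "time": time; "joint_pos": joint angles; "joint_vel": joint speeds; "joint_efforts": joint torques, N m; "tool_pos": TCP position; "tool_rot": TCP orientation; "contact_force": force on the tool from outside, world axes, zero at the start; "ft_torque": the same for the moment, N m; "gripper_width": opening from 0.0 (shut) to 1.0 (fully open); "grasp_force": force on a finger pad.
Only numpy, scipy, OpenCV 4.12 (cv2) and the standard library are available. Lean on these libraries where they do the work, as an engineer would, in place of code of your own. Each camera call takes 0.05 s, during which the arm holds its last target. There are 200 camera calls.

TASK

Wind the press down on the sample book: stand the steel bar in a hole of the collar, push the collar clockwise as far as the guard lets you, move the bar to the next hole and go on, until the collar turns clearly stiffer and the book is firmly gripped, but do not crush it. Turn the collar only with the bar, without forcing it, and then put the bar back upright in its wooden rest and let go; leave the things around alone.

Things in the scene. Friction and masses are not known exactly. Their poses are not given: they have to be found in the camera images.
- bar: loose plain round steel bar, 110 mm long, standing upright in the rest block at the start. Origin: centre of its lower tip, z axis along the bar to its top. Lower 30 mm is a pin 12 mm in diameter with its tip tapered over the last 4 mm; above that the shaft is 18 mm in diameter. 0.2 kg (varies)
- rest: fixed pale wooden rest block, 80 x 80 x 50 mm high, one vertical hole in the middle of its top for the bar's pin. Origin: centre of its underside
- rest_hole (a point): bottom centre of the rest block's hole: 26 mm above the desk, 24 mm below the block's top; the hole is 14.5 mm wide. The bar's tip stands on it at the start
- press: fixed grey screw press, base 190 x 260 mm, two pillars 200 mm apart along its y axis, crosshead top 140 mm above the desk. Origin: underside of the base, on the collar's axis. Its -x side, towards the robot give or take 0.3 rad, is the open half. A closed sample book lies on its bed; the platen starts some 9 to 16 mm above it (not known exactly), so two to four strokes of the bar are needed
- guard (a point): fixed flat aluminium guard plate over the press's +x half of the collar, 175 to 180 mm above the desk. Point: middle of its straight edge, on the collar's axis, at the top face; the edge runs along the press's y axis. It stops the bar in a hole at about 75 degrees either side of the press's -x direction. The screw, 21 mm thick, sticks up on the axis to 207 mm at most
- collar: dark steel collar on the crosshead, 134 mm in diameter, vertical axis; six bright square lugs 28 mm wide, 60 degrees apart, each with a vertical blind hole. Lug tops 172 mm above the desk. Origin on the axis, 142 mm above the desk. Clockwise seen from above lowers the platen, 3.2 mm per rad; it stays where it is left. It turns freely under a sideways push of 5 to 6 N at the bar while it moves (less is left once it stands)
- platen: steel pressing plate 120 x 150 x 12 mm under the crosshead, slides only vertically, driven by the collar. Origin: centre of its underside. Once it bears on the book the push needed to keep turning climbs by about 1 N per 0.11 rad: below 7 N the book is not yet gripped, 8 to 10 N is right (some 40 to 75 N on the book), at 12.5 N the book is being crushed
- hole0 (a point): bottom centre of collar hole 0, 52 mm from the collar's axis; the hole is 14.5 mm wide and 24 mm deep, mouth 172 mm above the desk, bottom 148 mm; holes are numbered counter-clockwise seen from above
- hole1 (a point): bottom centre of collar hole 1, 52 mm from the collar's axis; the hole is 14.5 mm wide and 24 mm deep, mouth 172 mm above the desk, bottom 148 mm
- hole2 (a point): bottom centre of collar hole 2, 52 mm from the collar's axis; the hole is 14.5 mm wide and 24 mm deep, mouth 172 mm above the desk, bottom 148 mm
- hole3 (a point): bottom centre of collar hole 3, 52 mm from the collar's axis; the hole is 14.5 mm wide and 24 mm deep, mouth 172 mm above the desk, bottom 148 mm
- hole4 (a point): bottom centre of collar hole 4, 52 mm from the collar's axis; the hole is 14.5 mm wide and 24 mm deep, mouth 172 mm above the desk, bottom 148 mm
- hole5 (a point): bottom centre of collar hole 5, 52 mm from the collar's axis; the hole is 14.5 mm wide and 24 mm deep, mouth 172 mm above the desk, bottom 148 mm
- mug: green mug, 80 mm wide, 95 mm high, a bystander; origin: centre of its underside
- calculator: desk calculator, 150 x 100 x 18 mm, a bystander; origin: centre of its underside
- pin_jar: clear jar 70 mm wide, 60 mm high, a bystander; origin: centre of its underside

How it is judged:
By the outcome, as a careful person would: the job done as asked, in the order asked, and still so for the second after the job is handed in, with the robot touching nothing.
It also fails if it takes over 72 s, if anything falls off the work surface, if the arm or the gripper's body presses on something with over 40 N, if the wrist force passes 120 N, or if a joint passes its speed limit or range.

## Working session

There is one attempt and no reset: what is moved stays moved. The work goes in short steps, Python scripts to look and compute and a tool call to move; the robot and the scene stay as the last step left them, time stands still between calls to the robot, and variables do not carry over. Pictures are saved under pics/ and viewed, at most 10 in all, crops included, and the job is handed in when it is done.

Besides the shell and the picture viewer there is one more tool, called after ">>>" as name(argument=value, ...), one argument or row to a line, values as JSON. jog_arm: Moves the arm, as the interface text tells. Its arguments: {"type":"object","properties":{"targets":{"type":"array"}},"required":["targets"]}

```bash
ls; mkdir -p pics; cat > h.py <<'E'
from plant import *
import numpy as np, cv2
def cam(n):
    p=camera_params(n); f=210/np.tan(np.radians(p["fovy"])/2)
    K=np.array([[f,0,p["cx"]],[0,f,p["cy"]],[0,0,1]]); R=cv2.Rodrigues(np.array(p["rvec"],float))[0]
    return K,R,np.array(p["tvec"],float)
def cloud(n,d):
    K,R,t=cam(n); v,u=np.mgrid[0:420,0:560]
    P=np.stack([(u-K[0,2])/K[0,0]*d,(v-K[1,2])/K[1,1]*d,d],-1)
    W=(P-t)@R; W[d<=0]=np.nan; return W
def proj(n,X):
    K,R,t=cam(n); c=np.atleast_2d(X)@R.T+t; c=c@K.T; return c[:,:2]/c[:,2:]
def onplane(n,uv,z):
    K,R,t=cam(n); uv=np.atleast_2d(uv).astype(float); r=np.c_[(uv-K[:2,2])/K[0,0],np.ones(len(uv))]@R
    C=-R.T@t; return C+r*((z-C[2])/r[:,2])[:,None]
E
python3 - <<'E'
from h import *
s=state(); print({k:np.round(v,3) for k,v in s.items()})
for n in("scene","top"):
    p,d=grab_frame(n); cv2.imwrite(f"pics/{n}0.png",p[...,::-1]); np.savez(f"pics/{n}0.npz",p=p,d=d)
    K,R,t=cam(n); print(n,K[0,0],K[:2,2],-R.T@t,R[2], camera_params(n).keys())
E
```

```text
pics
{'time': np.float64(0.0), 'joint_pos': array([-1.31 ,  0.053,  1.614, -0.   ,  1.476, -0.119]), 'joint_vel': array([ 0.001, -0.001, -0.   ,  0.001, -0.001, -0.   ]), 'joint_efforts': array([ 1.0000e-03, -3.9367e+01, -3.7018e+01, -0.0000e+00,  7.0000e-03,
       -0.0000e+00]), 'tool_pos': array([ 0.232, -0.58 ,  0.23 ]), 'tool_rot': array([-0.001,  0.982,  0.189, -0.   ]), 'contact_force': array([0.257, 0.478, 0.483]), 'ft_torque': array([ 0.009,  0.032, -0.062]), 'grasp_force': np.float64(0.0), 'gripper_width': np.float64(1.003)}
scene 435.74114041770065 [276.06018822 206.17504431] [ 1.1678593  -0.24931298  0.78373043] [-0.67579982  0.28027757 -0.68171774] dict_keys(['fovy', 'cx', 'cy', 'rvec', 'tvec'])
top 416.8970467144678 [277.93974945 203.20999989] [0.34974486 0.04402906 1.27698892] [ 0.15973653 -0.0064838  -0.98713839] dict_keys(['fovy', 'cx', 'cy', 'rvec', 'tvec'])
```

View pics/top0.png

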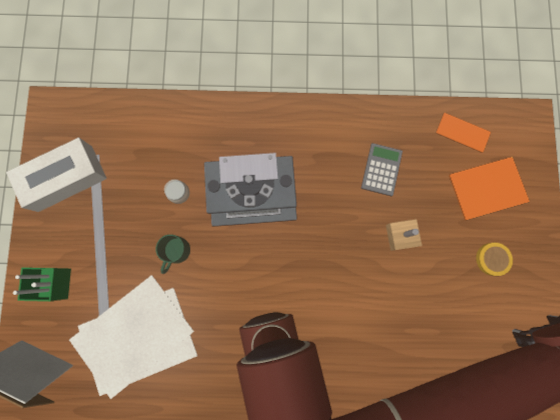

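View pics/scene0.png

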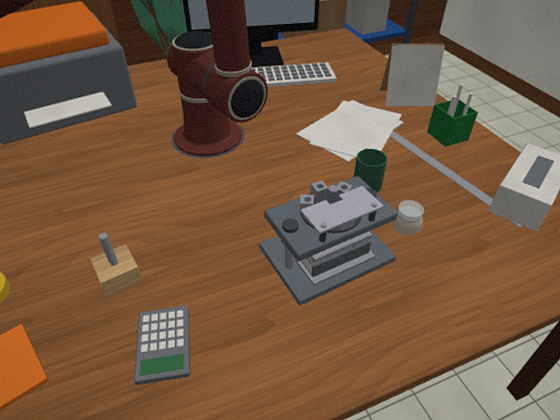

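The top view shows the press at about (250,190) with three lugs visible at (233,190), (250,200) and (266,190). The rest and bar are at (405,235), the mug at (172,250), the jar at (176,190) and the calculator at (382,170). The scene view shows the same layout, with the bar upright in its rest.

```bash
python3 - <<'E'
from h import *
z=np.load("pics/top0.npz"); W=cloud("top",z["d"]); p=z["p"].astype(int)
zs=np.load("pics/scene0.npz"); S=cloud("scene",zs["d"]); 
def box(W,u0,u1,v0,v1,za,zb):
    w=W[v0:v1,u0:u1].reshape(-1,3); return w[(w[:,2]>za)&(w[:,2]<zb)]
r=box(W,385,425,215,255,.042,.058); print("rest top",r.mean(0),len(r),cv2.minAreaRect(r[:,:2].astype(np.float32)*1000))
b=box(W,385,425,215,255,.07,.16); print("bar top view",b.mean(0),b.min(0),b.max(0),len(b)); t=b[b[:,2]>b[:,2].max()-.006]; print(t.mean(0),len(t))
b=box(S,85,150,220,300,.07,.16); print("bar scene",b.mean(0),b.min(0),b.max(0),len(b))
r=box(S,85,150,220,300,.044,.056); print("rest scene",r.mean(0),cv2.minAreaRect(r[:,:2].astype(np.float32)*1000))
g=box(W,200,310,140,235,.174,.19); print("guard",g.mean(0),len(g),cv2.minAreaRect(g[:,:2].astype(np.float32)*1000))
c=box(W,200,310,140,235,.13,.147);print("crosshead",c.mean(0),len(c),cv2.minAreaRect(c[:,:2].astype(np.float32)*1000))
sc=box(W,200,310,140,235,.193,.25);print("screw",sc.mean(0),len(sc),sc[:,2].max())
# bright lugs: pixels z .16-.174
m=(W[...,2]>.164)&(W[...,2]<.1745)&(np.arange(560)[None]>200)&(np.arange(560)[None]<310)&(np.arange(420)[:,None]<235)
n,l,st,ce=cv2.connectedComponentsWithStats(m.astype(np.uint8))
for i in range(1,n):
    if st[i,4]>15: print("lug",st[i],ce[i],W[l==i].mean(0), onplane("top",ce[i],.172))
print("mug z",box(W,150,190,230,275,.05,.12).mean(0),"calc",box(W,355,405,140,200,.01,.03).mean(0))
im=cv2.resize(z["p"][140:240,195:305,::-1],None,fx=5,fy=5,interpolation=cv2.INTER_CUBIC)
im2=cv2.resize(zs["p"][170:260,260:400,::-1],None,fx=4,fy=4,interpolation=cv2.INTER_CUBIC)
cv2.imwrite("pics/crop1.png",im)
E
```

```text
rest top [ 0.46336331 -0.33844589  0.05041371] 659 ((464.42431640625, -340.7368469238281), (79.96651458740234, 83.31987762451172), 9.752840995788574)
bar top view [ 0.46346783 -0.33777623  0.11645435] [ 0.45571951 -0.34852749  0.0722592 ] [ 0.47299759 -0.33178136  0.14138831] 80
[ 0.46401891 -0.33994963  0.13781589] 19
bar scene [ 0.4720409  -0.34129891  0.10859934] [ 0.45920777 -0.35075701  0.07001091] [ 0.47841165 -0.33291231  0.13813021] 244
rest scene [ 0.47276887 -0.34197306  0.04924032] ((467.05487060546875, -341.87103271484375), (84.34847259521484, 80.02533721923828), 9.804520606994629)
guard [0.61773747 0.12076235 0.18005589] 1572 ((590.167724609375, 118.13011932373047), (138.5272216796875, 154.0786590576172), 5.662751197814941)
crosshead [0.5693524  0.114978   0.14048767] 2189 ((586.7363891601562, 118.134765625), (147.4052276611328, 250.3542022705078), 5.684382915496826)
screw [0.58532605 0.11742834 0.20420712] 63 0.21018189508845492
lug [226 175  47  31 503] [248.61033797 190.4612326 ] [0.56156897 0.11665054 0.17149205] [[0.561434 0.116628 0.172   ]]
mug z [0.39823955 0.34303715 0.08104192] calc [ 0.66837046 -0.28315495  0.01692319]
```

View pics/crop1.png

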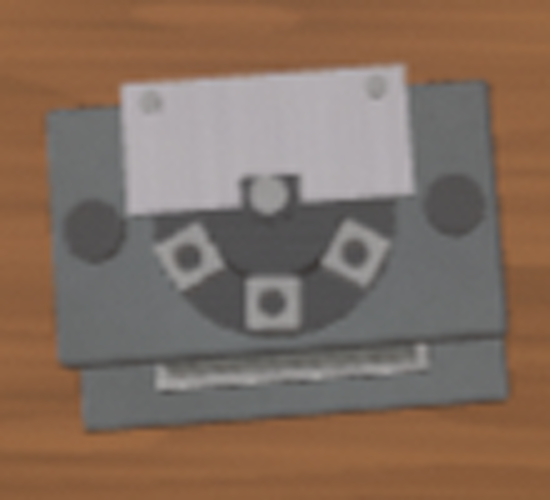

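The crop shows lug holes at crop pixels (190,256), (273,303) and (355,252), with the screw top at (268,196). The guard's edge runs at a slight tilt.

```bash
python3 - <<'E'
from h import *
c=np.array([[190,256],[273,303],[355,252]]); uv=(c+.5)/5-.5+[195,140]
H=onplane("top",uv,.172)[:,:2]; print("holes",H)
# circle through 3 holes
A=np.c_[2*H,np.ones(3)]; s=np.linalg.solve(A,(H**2).sum(1)); ctr=s[:2]; print("ctr",ctr,"r",np.sqrt(s[2]+ctr@ctr))
for h in H: v=h-ctr; print("ang from -x world deg",np.degrees(np.arctan2(-v[1],-v[0])),np.hypot(*v), "from screw", h)
print("screw",onplane("top",(np.array([268,196])+.5)/5-.5+[195,140],.205))
zs=np.load("pics/scene0.npz"); S=cloud("scene",zs["d"]); w=S[170:260,260:400].reshape(-1,3)
for a,b in((.175,.19),(.193,.25)):
    g=w[(w[:,2]>a)&(w[:,2]<b)]; print("scene",a,g.mean(0),len(g),cv2.minAreaRect(g[:,:2].astype(np.float32)*1000))
E
```

```text
holes [[0.55943868 0.15970124]
 [0.53485555 0.11414097]
 [0.56383309 0.07087755]]
ctr [0.58508722 0.11644961] r 0.050284695621162785
ang from -x world deg -59.331734573003295 0.05028469562116214 from screw [0.55943868 0.15970124]
ang from -x world deg 2.6314583366548536 0.050284695621162535 from screw [0.53485555 0.11414097]
ang from -x world deg 64.9963539261313 0.05028469562116274 from screw [0.56383309 0.07087755]
screw [[0.58626351 0.11659668 0.205     ]]
scene 0.175 [0.6286054  0.11753333 0.17919041] 1944 ((623.0292358398438, 120.30281066894531), (80.29322814941406, 156.06884765625), 5.4909443855285645)
scene 0.193 [0.59314389 0.11516076 0.20161778] 95 ((591.0271606445312, 115.79676818847656), (21.102611541748047, 20.217309951782227), 29.301618576049805)
```

>>> jog_arm(
  targets=[
    [[1.2, -0.55, 0], [0, 0, 0], 100],
    [[3.2, -1.4, 0], [0, 0, 0], 100],
    [[5.4, -2.4, 0.2], [0, 0, 0], 100],
    [[7.6, -3.35, 0.4], [0, 0, 0], 100],
    [[9.6, -4.25, 0.7], [0, 0, 0], 100],
    [[11.2, -4.95, 1.0], [0, 0, 0], 100],
    [[12.1, -5.35, 1.2], [0, 0, 0], 100],
    [[12.25, -5.41, 1.2], [0, 0, 0], 100],
  ],
)

```text
time: 1.1
tool_pos: [0.4663, -0.3398, 0.2002]
tool_rot: [-0.001, 0.982, 0.19, -0.001]
contact_force: [-0.0, -0.1, 0.5]
gripper_width: 1.001
grasp_force: 0.0
```

```bash
python3 - <<'E'
from h import *
s=state(); print({k:np.round(s[k],4) for k in("time","joint_pos","tool_pos","tool_rot","contact_force")})
p,d=grab_frame("scene"); np.savez("pics/s1.npz",p=p,d=d)
a=cv2.resize(p[175:255,260:400,::-1],None,fx=5.5,fy=5.5,interpolation=cv2.INTER_CUBIC); cv2.imwrite("pics/s1.png",a)
E
```

```text
{'time': np.float64(1.1), 'joint_pos': array([-7.5870e-01, -3.8500e-02,  1.7569e+00, -1.0000e-04,  1.4252e+00,
        4.2990e-01]), 'tool_pos': array([ 0.4663, -0.3398,  0.2002]), 'tool_rot': array([-8.000e-04,  9.818e-01,  1.900e-01, -6.000e-04]), 'contact_force': array([-0.0441, -0.0507,  0.5258])}
```

View pics/s1.png

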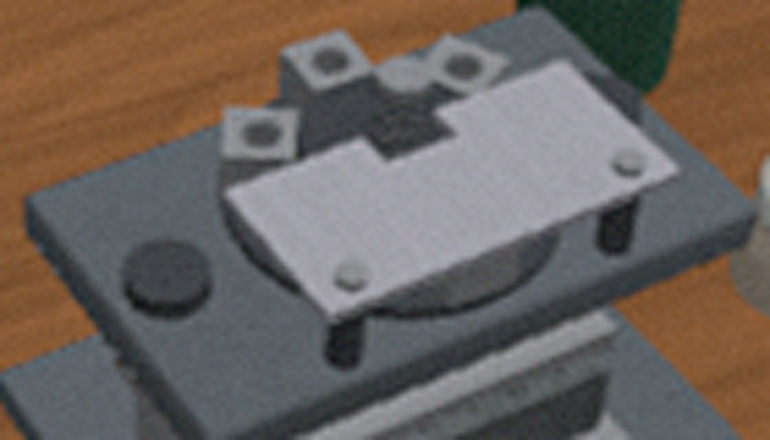

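The close crop shows the lug holes at crop pixels (263,134), (331,61) and (464,67), with the screw top at (404,72).

>>> jog_arm(
  targets=[
    [[0, 0, 1.2], [0, 0, 0], 100],
    [[0, 0, 2.6], [0, 0, 0], 100],
    [[0, 0, 3.8], [0, 0, 0], 100],
    [[0, 0, 4.3], [0, 0, 0], 60],
    [[0, 0, 4.33], [0, 0, 0], 20],
    [[0, 0, 4.33], [0, 0, 0], 0],
    [[0, 0, 4.33], [0, 0, 0], 0],
    [[0, 0, 4.33], [0, 0, 0], 0],
  ],
)

```text
time: 2.15
tool_pos: [0.4669, -0.3421, 0.0949]
tool_rot: [0.001, 0.982, 0.189, 0.001]
contact_force: [-0.1, 0.1, 4.2]
gripper_width: 0.196
grasp_force: 58.4
```

```bash
python3 - <<'E'
from h import *
s=state(); print({k:np.round(s[k],4) for k in("time","tool_pos","contact_force","ft_torque","gripper_width","grasp_force")})
def fit(n,H):
    from scipy.optimize import least_squares
    # centre + phase with r=52
    f=lambda q:np.concatenate([H[k]-(q[:2]-.052*np.array([np.cos(q[2]+(k-1)*np.pi/3),np.sin(q[2]+(k-1)*np.pi/3)])) for k in range(3)])
    r=least_squares(f,[.587,.117,0]); print(n,r.x[:2],np.degrees(r.x[2]),"rms",np.sqrt((r.fun**2).mean()))
c=np.array([[263,134],[331,61],[464,67]]); uv=(c+.5)/5.5-.5+[260,175]
H=onplane("scene",uv,.172)[:,:2]; print(H); fit("scene",H[::-1])
print("screw",onplane("scene",(np.array([404,72])+.5)/5.5-.5+[260,175],.205))
c=np.array([[190,256],[273,303],[355,252]]); uv=(c+.5)/5-.5+[195,140]
fit("top",onplane("top",uv,.172)[:,:2])
E
```

```text
{'time': np.float64(2.15), 'tool_pos': array([ 0.4669, -0.3421,  0.0949]), 'contact_force': array([-0.072 ,  0.0524,  4.2077]), 'ft_torque': array([ 0.0286,  0.0749, -0.0158]), 'gripper_width': np.float64(0.1957), 'grasp_force': np.float64(58.3908)}
[[0.56696412 0.07114929]
 [0.53888151 0.11450635]
 [0.56278618 0.16074486]]
scene [0.59083821 0.11711213] 2.7202985978354968 rms 0.00013026666840034595
screw [[0.58913612 0.11682709 0.205     ]]
top [0.58733459 0.1165959 ] 2.793140180129957 rms 0.0004268702546079053
```

>>> jog_arm(
  targets=[
    [[0, 0, 0], [0, 0, 0], 60],
    [[0, 0, 0], [0, 0, 0], 60],
    [[0, 0, 0], [0, 0, 0], 60],
  ],
)

```text
time: 2.52
tool_pos: [0.4658, -0.341, 0.0926]
tool_rot: [-0.0, 0.982, 0.189, -0.0]
contact_force: [-1.4, 1.3, 0.4]
gripper_width: 0.598
grasp_force: 0.0
```

>>> jog_arm(
  targets=[
    [[0, 0, 0], [0, 0, -0.8], 60],
    [[0, 0, 0], [0, 0, -2], 60],
    [[0, 0, 0], [0, 0, -3.3], 60],
    [[0, 0, 0], [0, 0, -4.6], 60],
    [[0, 0, 0], [0, 0, -5.9], 60],
    [[0, 0, 0], [0, 0, -7], 60],
    [[0, 0, 0], [0, 0, -7.8], 60],
    [[0, 0, 0], [0, 0, -8], 60],
  ],
)

```text
time: 3.52
tool_pos: [0.4659, -0.3412, 0.0928]
tool_rot: [-0.0, 0.733, 0.681, -0.0]
contact_force: [0.5, -0.6, 0.2]
gripper_width: 0.601
grasp_force: 0.0
```

>>> jog_arm(
  targets=[
    [[-0.04, 0.03, 0], [0, 0, 0], 20],
    [[-0.04, 0.03, 0], [0, 0, 0], 0],
    [[-0.04, 0.03, 0], [0, 0, 0], 0],
    [[-0.04, 0.03, 0], [0, 0, 0], 0],
    [[-0.04, 0.03, 0], [0, 0, 0], 0],
  ],
)

```text
time: 4.15
tool_pos: [0.4665, -0.3424, 0.0932]
tool_rot: [-0.0, 0.733, 0.68, -0.0]
contact_force: [-1.9, 0.3, 2.0]
gripper_width: 0.194
grasp_force: 58.4
```

```bash
python3 - <<'E'
from h import *
s=state(); print({k:np.round(s[k],4) for k in("time","joint_pos","tool_pos","tool_rot","contact_force","ft_torque","gripper_width","grasp_force")})
E
```

```text
{'time': np.float64(4.15), 'joint_pos': array([-7.6160e-01,  6.8900e-02,  1.8366e+00, -3.0000e-04,  1.2362e+00,
       -6.8740e-01]), 'tool_pos': array([ 0.4665, -0.3424,  0.0932]), 'tool_rot': array([-1.000e-04,  7.328e-01,  6.804e-01, -1.000e-04]), 'contact_force': array([-1.928 ,  0.2544,  1.9523]), 'ft_torque': array([0.0128, 0.3414, 0.0143]), 'gripper_width': np.float64(0.1938), 'grasp_force': np.float64(58.3974)}
```

>>> jog_arm(
  targets=[
    [[0, 0, -0.5], [0, 0, 0], 0],
    [[0, 0, -1.5], [0, 0, 0], 0],
    [[0, 0, -3], [0, 0, 0], 0],
    [[1, 0.2, -4.6], [0, 0, 0.1], 0],
    [[3, 0.5, -5.8], [0, 0, 0.3], 0],
    [[5, 0.8, -6.5], [0, 0, 0.5], 0],
    [[7, 1.2, -6.75], [0, 0, 0.7], 0],
    [[9, 1.5, -6.75], [0, 0, 0.9], 0],
  ],
)

```text
time: 5.15
tool_pos: [0.5213, -0.1191, 0.2633]
tool_rot: [0.001, 0.774, 0.633, 0.001]
contact_force: [0.3, -0.4, -2.4]
gripper_width: 0.193
grasp_force: 58.7
```

>>> jog_arm(
  targets=[
    [[2, 0.3, 0], [0, 0, 0], 0],
    [[3.9, 0.6, 0], [0, 0, 0], 0],
    [[5.5, 0.9, 0], [0, 0, 0], 0],
    [[6.7, 1.1, 0], [0, 0, 0], 0],
    [[7.4, 1.2, 0], [0, 0, 0], 0],
    [[7.6, 1.2, 0], [0, 0, 0], 0],
    [[7.6, 1.2, 0], [0, 0, 0], 0],
  ],
)

```text
time: 6.02
tool_pos: [0.5876, 0.059, 0.2617]
tool_rot: [0.0, 0.774, 0.633, -0.0]
contact_force: [0.4, -1.2, -2.3]
gripper_width: 0.193
grasp_force: 58.8
```

```bash
cat >> h.py <<'E'
def st():
    s=state(); w,x,y,z=s["tool_rot"]; psi=2*np.degrees(np.arctan2(y,x))
    print(np.round(s["time"],2),"pos",np.round(s["tool_pos"],4),"psi",round(psi,1),"F",np.round(s["contact_force"],2),"T",np.round(s["ft_torque"],2),"j6",round(s["joint_pos"][5],2),"gw",round(s["gripper_width"],3)); return np.array(s["tool_pos"]),psi
def units(dw,psi):
    p=np.radians(psi); X=np.array([np.cos(p),np.sin(p)]); Y=np.array([np.sin(p),-np.cos(p)])
    dw=np.asarray(dw); return np.round(np.array([dw[:2]@X,dw[:2]@Y,-dw[2]])/.025,2)
E
python3 - <<'E'
from h import *
p,psi=st(); C=np.array([.5897,.116])
a=np.radians(62.75); t=C-.052*np.array([np.cos(a),np.sin(a)]); print("target",t,"corr",units([*(t-p[:2]),0],psi))
p,d=grab_frame("scene"); np.savez("pics/s2.npz",p=p,d=d)
cv2.imwrite("pics/s2.png",cv2.resize(p[140:240,250:380,::-1],None,fx=6,fy=6,interpolation=cv2.INTER_CUBIC))
E
```

```text
6.02 pos [0.5876 0.059  0.2617] psi 78.5 F [ 0.38 -1.16 -2.26] T [ 0.01  0.03 -0.02] j6 0.17 gw 0.193
target [0.56589056 0.06977111] corr [ 0.25 -0.94 -0.  ]
```

View pics/s2.png

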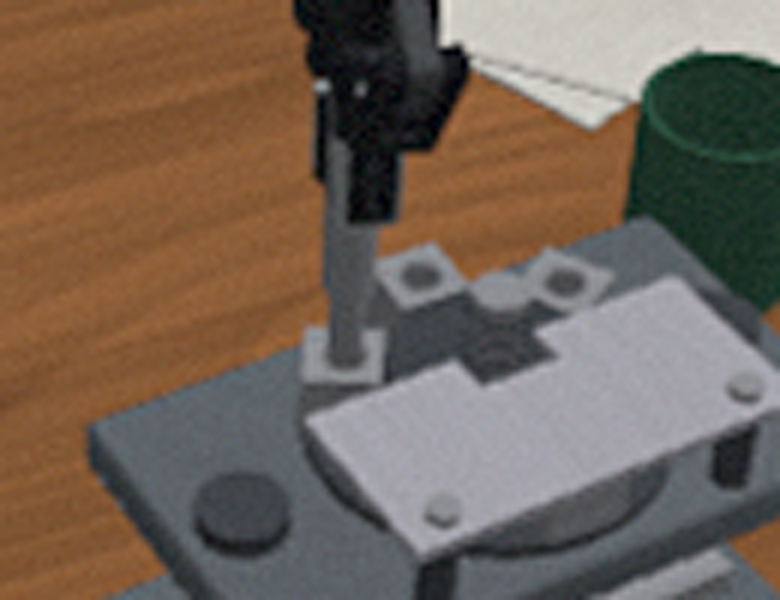

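The scene crop shows the gripped bar hanging with its tip at about (349,362), in front of the first lug. It is offset from the hole, as the measured pose says.

```bash
python3 - <<'E'
from h import *
P=[[.5876,.059,.1945],[.5876,.059,.25]]
print((proj("scene",P)-[250,140]+.5)*6-.5)
z=np.load("pics/s2.npz"); S=cloud("scene",z["d"])[170:205,295:320].reshape(-1,3)
b=S[(S[:,2]>.185)&(np.hypot(S[:,0]-.5876,S[:,1]-.059)<.03)]
for a in np.arange(.185,.245,.01):
    g=b[(b[:,2]>=a)&(b[:,2]<a+.01)]; 
    if len(g): print(round(a,3),len(g),g.mean(0))
E
```

```text
[[344.08048783 353.83528699]
 [351.25421765 225.76880574]]
0.185 1 [0.58978698 0.05818141 0.19267695]
0.195 17 [0.59279506 0.05752195 0.20081293]
0.205 23 [0.59254174 0.05690002 0.21010383]
0.215 18 [0.59268193 0.0569007  0.2189015 ]
0.225 33 [0.5947464  0.05579648 0.23042891]
0.235 35 [0.5947405  0.056098   0.24007518]
```

>>> jog_arm(
  targets=[
    [[0.1, -0.4, 0], [0, 0, 0], 0],
    [[0.25, -0.85, 0], [0, 0, 0], 0],
    [[0.25, -0.94, 0], [0, 0, 0], 0],
    [[0.25, -0.94, 0], [0, 0, 0], 0],
  ],
)

```text
time: 6.58
tool_pos: [0.5657, 0.0704, 0.262]
tool_rot: [0.0, 0.774, 0.633, 0.0]
contact_force: [1.0, -0.2, -2.0]
gripper_width: 0.196
grasp_force: 58.8
```

>>> jog_arm(
  targets=[
    [[0, 0.035, 0.4], [0, 0, 0], 0],
    [[0, 0.035, 0.8], [0, 0, 0], 0],
    [[0, 0.035, 1.0], [0, 0, 0], 0],
    [[0, 0.035, 1.15], [0, 0, 0], 0],
    [[0, 0.035, 1.2], [0, 0, 0], 0],
  ],
)

```text
time: 7.2
tool_pos: [0.5663, 0.0704, 0.2315]
tool_rot: [-0.001, 0.774, 0.633, -0.001]
contact_force: [-2.7, 1.3, 0.4]
gripper_width: 0.194
grasp_force: 59.1
```

```bash
python3 -c "
from h import *
st()"
```

```text
7.2 pos [0.5663 0.0704 0.2315] psi 78.6 F [-2.75  1.25  0.45] T [ 0.24  0.68 -0.01] j6 0.19 gw 0.194
```

>>> jog_arm(
  targets=[
    [[0.02, -0.045, 0.1], [0, 0, 0], 0],
    [[0.02, -0.045, 0.3], [0, 0, 0], 0],
    [[0.02, -0.045, 0.5], [0, 0, 0], 0],
    [[0.02, -0.045, 0.57], [0, 0, 0], 0],
    [[0.02, -0.045, 0.57], [0, 0, 0], 0],
  ],
)

```text
time: 7.82
tool_pos: [0.5659, 0.0708, 0.2172]
tool_rot: [0.0, 0.774, 0.633, 0.0]
contact_force: [-0.5, -0.7, -3.2]
gripper_width: 0.197
grasp_force: 58.9
```

```bash
python3 - <<'E'
from h import *
p,psi=st()
E
```

```text
7.82 pos [0.5659 0.0708 0.2172] psi 78.6 F [-0.5  -0.68 -3.21] T [ 0.01  0.08 -0.04] j6 0.19 gw 0.197
```

```bash
cat >> h.py <<'E'
def arc(deltas,dd,r=.052):
    d=np.radians(dd)
    for D in deltas:
        t=np.radians(D); print(D,np.round(np.array([(1-np.cos(t))*np.cos(d)+np.sin(t)*np.sin(d),(1-np.cos(t))*np.sin(d)-np.sin(t)*np.cos(d)])*r/.025,2),round(D/8,2))
E
python3 -c "
from h import *
arc([1.5,4,8,14,20,26,32,38,44],15.8); print(); arc([6,12,18,24,30,36,42,48],15.8)"
```

```text
1.5 [ 0.02 -0.05] 0.19
4 [ 0.04 -0.14] 0.5
8 [ 0.1  -0.27] 1.0
14 [ 0.2  -0.47] 1.75
20 [ 0.31 -0.65] 2.5
26 [ 0.45 -0.82] 3.25
32 [ 0.6  -0.97] 4.0
38 [ 0.77 -1.11] 4.75
44 [ 0.96 -1.23] 5.5

6 [ 0.07 -0.21] 0.75
12 [ 0.16 -0.4 ] 1.5
18 [ 0.27 -0.59] 2.25
24 [ 0.4  -0.77] 3.0
30 [ 0.55 -0.92] 3.75
36 [ 0.72 -1.07] 4.5
42 [ 0.89 -1.19] 5.25
48 [ 1.08 -1.3 ] 6.0
```

>>> jog_arm(
  targets=[
    [[0.04, -0.14, 0], [0, 0, 0.5], 0],
    [[0.1, -0.27, 0], [0, 0, 1], 0],
    [[0.2, -0.47, 0], [0, 0, 1.75], 0],
    [[0.31, -0.65, 0], [0, 0, 2.5], 0],
    [[0.45, -0.82, 0], [0, 0, 3.25], 0],
    [[0.6, -0.97, 0], [0, 0, 4], 0],
    [[0.77, -1.11, 0], [0, 0, 4.75], 0],
    [[0.96, -1.23, 0], [0, 0, 5.5], 0],
  ],
)

```text
time: 8.82
tool_pos: [0.5407, 0.0985, 0.2177]
tool_rot: [0.002, 0.955, 0.295, -0.0]
contact_force: [0.2, -5.3, -2.3]
gripper_width: 0.196
grasp_force: 58.9
```

```bash
cat >> h.py <<'E'
def push(C=(.590,.117)):
    p,psi=st(); v=p[:2]-np.array(C); a=np.arctan2(-v[1],-v[0]); F=np.array(state()["contact_force"][:2])
    t=np.array([np.sin(a),-np.cos(a)])*-1 # clockwise motion dir (a decreasing)
    t=np.array([-np.sin(a),np.cos(a)])
    print("a",round(np.degrees(a),1),"r",round(np.hypot(*v),4),"push",round(-F@t,2),"radial in",round(F@np.array([np.cos(a),np.sin(a)]),2))
E
python3 -c "
from h import *
push()"
```

```text
8.82 pos [0.5407 0.0985 0.2177] psi 34.3 F [ 0.24 -5.33 -2.32] T [-1.26  0.04  0.02] j6 1.02 gw 0.196
a 20.6 r 0.0526 push 5.08 radial in -1.65
```

>>> jog_arm(
  targets=[
    [[0.07, -0.21, 0], [0, 0, 0.75], 0],
    [[0.16, -0.4, 0], [0, 0, 1.5], 0],
    [[0.27, -0.59, 0], [0, 0, 2.25], 0],
    [[0.4, -0.77, 0], [0, 0, 3], 0],
    [[0.55, -0.92, 0], [0, 0, 3.75], 0],
    [[0.72, -1.07, 0], [0, 0, 4.5], 0],
    [[0.89, -1.19, 0], [0, 0, 5.25], 0],
    [[1.08, -1.3, 0], [0, 0, 6], 0],
  ],
)

```text
time: 9.82
tool_pos: [0.5436, 0.1413, 0.2177]
tool_rot: [0.002, 0.993, -0.119, -0.001]
contact_force: [-4.5, -4.2, -0.3]
gripper_width: 0.193
grasp_force: 59.2
```

```bash
python3 -c "
from h import *
push(); arc([5,10,15,20,25,29,32,34,36,38],15.8)"
```

```text
9.82 pos [0.5436 0.1413 0.2177] psi -13.7 F [-4.45 -4.18 -0.26] T [-0.94  0.8   0.02] j6 1.93 gw 0.193
a -27.6 r 0.0524 push 5.76 radial in -2.01
5 [ 0.06 -0.17] 0.62
10 [ 0.13 -0.34] 1.25
15 [ 0.21 -0.5 ] 1.88
20 [ 0.31 -0.65] 2.5
25 [ 0.43 -0.79] 3.12
29 [ 0.53 -0.9 ] 3.62
32 [ 0.6  -0.97] 4.0
34 [ 0.66 -1.02] 4.25
36 [ 0.72 -1.07] 4.5
38 [ 0.77 -1.11] 4.75
```

>>> jog_arm(
  targets=[
    [[0.07, -0.21, 0], [0, 0, 0.75], 0],
    [[0.16, -0.4, 0], [0, 0, 1.5], 0],
    [[0.27, -0.59, 0], [0, 0, 2.25], 0],
    [[0.4, -0.77, 0], [0, 0, 3], 0],
    [[0.53, -0.9, 0], [0, 0, 3.62], 0],
    [[0.66, -1.02, 0], [0, 0, 4.25], 0],
    [[0.72, -1.07, 0], [0, 0, 4.5], 0],
    [[0.77, -1.11, 0], [0, 0, 4.75], 0],
  ],
)

```text
time: 10.82
tool_pos: [0.5687, 0.1643, 0.2175]
tool_rot: [0.002, 0.901, -0.434, -0.001]
contact_force: [-3.8, -3.6, -0.4]
gripper_width: 0.195
grasp_force: 59.2
```

```bash
python3 -c "
from h import *
push()"
```

```text
10.82 pos [0.5687 0.1643 0.2175] psi -51.5 F [-3.76 -3.59 -0.44] T [-0.7   1.02 -0.  ] j6 2.63 gw 0.195
a -65.7 r 0.0519 push 4.9 radial in 1.73
```

>>> jog_arm(
  targets=[
    [[0, 0.08, -0.1], [0, 0, 0], 0],
    [[0, 0.08, -0.9], [0, 0, 0], 0],
    [[0, 0.08, -1.75], [0, 0, 0], 0],
    [[0.3, 0.35, -1.85], [0, 0, -1.2], 0],
    [[0.9, 0.9, -1.85], [0, 0, -2.5], 0],
    [[1.5, 1.45, -1.85], [0, 0, -3.8], 0],
    [[2.1, 2.0, -1.85], [0, 0, -5.1], 0],
    [[2.5, 2.4, -1.85], [0, 0, -6.4], 0],
  ],
)

```text
time: 11.82
tool_pos: [0.5623, 0.0781, 0.2665]
tool_rot: [-0.0, 1.0, 0.001, 0.002]
contact_force: [0.4, -0.4, -2.2]
gripper_width: 0.195
grasp_force: 59.1
```

>>> jog_arm(
  targets=[
    [[0, 0, 0], [0, 0, -1.3], 0],
    [[0, 0, 0], [0, 0, -2.6], 0],
    [[0, 0, 0], [0, 0, -3.9], 0],
    [[0, 0, 0], [0, 0, -5.2], 0],
    [[0, 0, 0], [0, 0, -6.5], 0],
    [[0, 0, 0], [0, 0, -7.8], 0],
    [[0, 0, 0], [0, 0, -8.7], 0],
    [[0, 0, 0], [0, 0, -8.9], 0],
  ],
)

```text
time: 12.82
tool_pos: [0.5623, 0.0789, 0.2661]
tool_rot: [0.001, 0.814, 0.581, 0.001]
contact_force: [0.0, 1.1, -2.7]
gripper_width: 0.197
grasp_force: 59.1
```

```bash
python3 - <<'E'
from h import *
p,psi=st(); C=np.array([.590,.117])
a=np.radians(55.5); t=C-.052*np.array([np.cos(a),np.sin(a)]); print("target",t,"corr",units([*(t-p[:2]),0],psi))
p,d=grab_frame("scene"); np.savez("pics/s3.npz",p=p,d=d)
cv2.imwrite("pics/s3.png",cv2.resize(p[140:260,250:390,::-1],None,fx=5,fy=5,interpolation=cv2.INTER_CUBIC))
E
```

```text
12.82 pos [0.5623 0.0789 0.2661] psi 71.0 F [ 0.    1.06 -2.73] T [-0.02 -0.01 -0.03] j6 0.34 gw 0.197
target [0.56054688 0.07414544] corr [-0.2 -0.  -0. ]
```

View pics/s3.png

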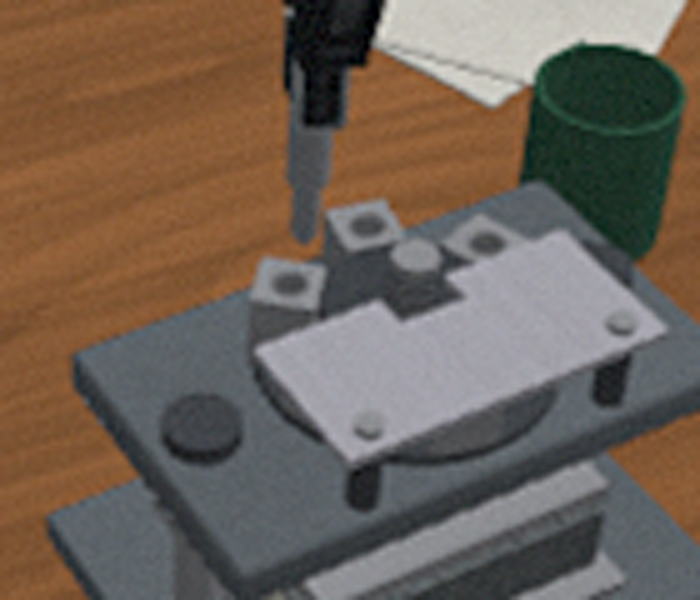

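The lug holes are now at crop pixels (291,284), (369,226) and (487,243), and the bar tip hangs free at about (303,240). From these I'll fit the new collar phase.

```bash
cat >> h.py <<'E'
def fit(H,ks):
    from scipy.optimize import least_squares
    f=lambda q:np.concatenate([h-(q[:2]-.052*np.array([np.cos(q[2]+k*np.pi/3),np.sin(q[2]+k*np.pi/3)])) for h,k in zip(H,ks)])
    r=least_squares(f,[.59,.117,0]); print("fit",r.x[:2],np.degrees(r.x[2]),"rms",np.sqrt((r.fun**2).mean())); return r.x
E
python3 - <<'E'
from h import *
c=np.array([[291,284],[369,226],[487,243]]); uv=(c+.5)/5-.5+[250,140]
H=onplane("scene",uv,.172)[:,:2]; fit(H,[1,0,-1]); print(H)
p,psi=st(); print(units([*(H[0]-p[:2]),0],psi))
E
```

```text
fit [0.59077374 0.11724341] -6.177058816795412 rms 0.0002520201839852368
[[0.56004604 0.07542211]
 [0.53935827 0.12308059]
 [0.56952072 0.16441806]]
12.88 pos [0.5621 0.0789 0.2657] psi 71.0 F [-0.34  0.25 -2.31] T [ 0.    0.04 -0.03] j6 0.34 gw 0.199
[-0.16 -0.03 -0.  ]
```

>>> jog_arm(
  targets=[
    [[-0.19, -0.05, 0.2], [0, 0, 0], 0],
    [[-0.19, -0.05, 0.7], [0, 0, 0], 0],
    [[-0.19, -0.05, 1.0], [0, 0, 0], 0],
    [[-0.19, -0.05, 1.2], [0, 0, 0], 0],
    [[-0.19, -0.05, 1.35], [0, 0, 0], 0],
    [[-0.19, -0.05, 1.4], [0, 0, 0], 0],
  ],
)

```text
time: 13.62
tool_pos: [0.5587, 0.0748, 0.2286]
tool_rot: [-0.0, 0.814, 0.58, -0.0]
contact_force: [-0.6, -0.2, -1.8]
gripper_width: 0.195
grasp_force: 59.1
```

```bash
python3 -c "
from h import *
push((.5901,.1169))"
```

```text
13.62 pos [0.5587 0.0748 0.2286] psi 71.0 F [-0.56 -0.15 -1.8 ] T [ 0.01 -0.04 -0.02] j6 0.33 gw 0.195
a 53.3 r 0.0525 push -0.36 radial in -0.46
```

```bash
python3 -c "
from h import *
arc([3,4,6,8,9,12,14,15,18,20,21,24,26,32],17.7)"
```

```text
3 [ 0.04 -0.1 ] 0.38
4 [ 0.05 -0.14] 0.5
6 [ 0.08 -0.2 ] 0.75
8 [ 0.11 -0.27] 1.0
9 [ 0.12 -0.3 ] 1.12
12 [ 0.17 -0.4 ] 1.5
14 [ 0.21 -0.46] 1.75
15 [ 0.23 -0.49] 1.88
18 [ 0.29 -0.58] 2.25
20 [ 0.34 -0.64] 2.5
21 [ 0.36 -0.67] 2.62
24 [ 0.43 -0.75] 3.0
26 [ 0.48 -0.8 ] 3.25
32 [ 0.64 -0.95] 4.0
```

>>> jog_arm(
  targets=[
    [[0, 0, 0.25], [0, 0, 0], 0],
    [[0, 0, 0.46], [0, 0, 0], 0],
    [[0.05, -0.14, 0.46], [0, 0, 0.5], 0],
    [[0.11, -0.27, 0.46], [0, 0, 1], 0],
    [[0.21, -0.46, 0.46], [0, 0, 1.75], 0],
    [[0.34, -0.64, 0.46], [0, 0, 2.5], 0],
    [[0.43, -0.75, 0.46], [0, 0, 3], 0],
  ],
)

```text
time: 14.5
tool_pos: [0.5447, 0.0894, 0.2166]
tool_rot: [0.002, 0.918, 0.397, -0.001]
contact_force: [1.7, -4.8, -3.7]
gripper_width: 0.194
grasp_force: 58.9
```

```bash
python3 -c "
from h import *
push((.5901,.1169))"
```

```text
14.5 pos [0.5447 0.0894 0.2166] psi 46.8 F [ 1.67 -4.85 -3.66] T [-1.09 -0.33  0.01] j6 0.78 gw 0.194
a 31.2 r 0.0531 push 5.01 radial in -1.08
```

>>> jog_arm(
  targets=[
    [[0.04, -0.1, 0], [0, 0, 0.38], 0],
    [[0.08, -0.2, 0], [0, 0, 0.75], 0],
    [[0.12, -0.3, 0], [0, 0, 1.12], 0],
    [[0.17, -0.4, 0], [0, 0, 1.5], 0],
    [[0.23, -0.49, 0], [0, 0, 1.88], 0],
    [[0.29, -0.58, 0], [0, 0, 2.25], 0],
    [[0.36, -0.67, 0], [0, 0, 2.62], 0],
    [[0.43, -0.75, 0], [0, 0, 3], 0],
  ],
)

```text
time: 15.5
tool_pos: [0.5375, 0.1099, 0.2165]
tool_rot: [0.002, 0.98, 0.198, -0.002]
contact_force: [-0.7, -4.5, -1.8]
gripper_width: 0.198
grasp_force: 59.1
```

```bash
python3 -c "
from h import *
push((.5901,.1169))"
```

```text
15.5 pos [0.5375 0.1099 0.2165] psi 22.8 F [-0.72 -4.48 -1.85] T [-1.19  0.42  0.01] j6 1.24 gw 0.198
a 7.6 r 0.053 push 4.35 radial in -1.3
```

>>> jog_arm(
  targets=[
    [[0.04, -0.1, 0], [0, 0, 0.38], 0],
    [[0.08, -0.2, 0], [0, 0, 0.75], 0],
    [[0.12, -0.3, 0], [0, 0, 1.12], 0],
    [[0.17, -0.4, 0], [0, 0, 1.5], 0],
    [[0.23, -0.49, 0], [0, 0, 1.88], 0],
    [[0.29, -0.58, 0], [0, 0, 2.25], 0],
    [[0.36, -0.67, 0], [0, 0, 2.62], 0],
    [[0.43, -0.75, 0], [0, 0, 3], 0],
  ],
)

```text
time: 16.5
tool_pos: [0.5395, 0.1319, 0.2165]
tool_rot: [0.002, 1.0, -0.01, -0.002]
contact_force: [-3.6, -3.7, -0.1]
gripper_width: 0.193
grasp_force: 59.3
```

```bash
python3 -c "
from h import *
push((.5901,.1169))"
```

```text
16.5 pos [0.5395 0.1319 0.2165] psi -1.2 F [-3.62 -3.73 -0.09] T [-0.82  0.86  0.02] j6 1.7 gw 0.193
a -16.5 r 0.0527 push 4.6 radial in -2.41
```

>>> jog_arm(
  targets=[
    [[0.04, -0.1, 0], [0, 0, 0.38], 0],
    [[0.08, -0.2, 0], [0, 0, 0.75], 0],
    [[0.12, -0.3, 0], [0, 0, 1.12], 0],
    [[0.17, -0.4, 0], [0, 0, 1.5], 0],
    [[0.23, -0.49, 0], [0, 0, 1.88], 0],
    [[0.29, -0.58, 0], [0, 0, 2.25], 0],
    [[0.36, -0.67, 0], [0, 0, 2.62], 0],
    [[0.43, -0.75, 0], [0, 0, 3], 0],
  ],
)

```text
time: 17.5
tool_pos: [0.5504, 0.1509, 0.2165]
tool_rot: [0.002, 0.976, -0.218, -0.002]
contact_force: [-5.7, -2.8, -0.4]
gripper_width: 0.188
grasp_force: 59.3
```

```bash
python3 -c "
from h import *
push((.5901,.1169))"
```

```text
17.5 pos [0.5504 0.1509 0.2165] psi -25.1 F [-5.66 -2.82 -0.37] T [-0.52  1.04  0.04] j6 2.15 gw 0.188
a -40.6 r 0.0523 push 5.82 radial in -2.46
```

>>> jog_arm(
  targets=[
    [[0.04, -0.1, 0], [0, 0, 0.38], 0],
    [[0.08, -0.2, 0], [0, 0, 0.75], 0],
    [[0.12, -0.3, 0], [0, 0, 1.12], 0],
    [[0.17, -0.4, 0], [0, 0, 1.5], 0],
    [[0.23, -0.49, 0], [0, 0, 1.88], 0],
    [[0.29, -0.58, 0], [0, 0, 2.25], 0],
    [[0.36, -0.67, 0], [0, 0, 2.62], 0],
    [[0.43, -0.75, 0], [0, 0, 3], 0],
  ],
)

```text
time: 18.5
tool_pos: [0.5672, 0.1634, 0.2165]
tool_rot: [0.003, 0.909, -0.416, -0.003]
contact_force: [-7.7, -2.4, 1.5]
gripper_width: 0.194
grasp_force: 59.5
```

```bash
python3 -c "
from h import *
push((.5901,.1169))"
```

```text
18.5 pos [0.5672 0.1634 0.2165] psi -49.1 F [-7.73 -2.44  1.48] T [-0.54  1.71 -0.05] j6 2.58 gw 0.194
a -63.8 r 0.0518 push 8.01 radial in -1.22
```

>>> jog_arm(
  targets=[
    [[0.03, -0.07, 0], [0, 0, 0.25], 0],
    [[0.05, -0.14, 0], [0, 0, 0.5], 0],
  ],
)

```text
time: 18.75
tool_pos: [0.5705, 0.1648, 0.2165]
tool_rot: [0.003, 0.895, -0.447, -0.003]
contact_force: [-8.9, -3.1, 1.8]
gripper_width: 0.193
grasp_force: 59.6
```

```bash
python3 -c "
from h import *
push((.5901,.1169))"
```

```text
18.75 pos [0.5705 0.1648 0.2165] psi -53.1 F [-8.95 -3.15  1.78] T [-0.57  1.81  0.05] j6 2.65 gw 0.193
a -67.8 r 0.0517 push 9.47 radial in -0.47
```

>>> jog_arm(
  targets=[
    [[-0.03, 0.1, 0], [0, 0, 0], 0],
    [[-0.03, 0.1, -0.2], [0, 0, 0], 0],
    [[-0.03, 0.1, -0.9], [0, 0, 0], 0],
    [[-0.03, 0.1, -1.75], [0, 0, 0], 0],
    [[-0.03, 0.1, -2.0], [0, 0, 0], 0],
    [[-0.03, 0.1, -2.0], [0, 0, 0], 0],
  ],
)

```text
time: 19.5
tool_pos: [0.5712, 0.1647, 0.2689]
tool_rot: [-0.001, 0.895, -0.446, 0.001]
contact_force: [-1.0, -0.0, -2.9]
gripper_width: 0.199
grasp_force: 59.2
```

```bash
python3 - <<'E'
from h import *
p,psi=st(); print(units([.4665-p[0],-.3424-p[1],0],psi))
E
```

```text
19.5 pos [0.5712 0.1647 0.2689] psi -53.0 F [-0.97 -0.04 -2.9 ] T [-0.02  0.02  0.03] j6 2.65 gw 0.199
[13.69 15.54 -0.  ]
```

>>> jog_arm(
  targets=[
    [[0.5, 0.6, 0], [0, 0, -1], 0],
    [[1.5, 1.7, 0], [0, 0, -2.2], 0],
    [[2.9, 3.3, 0], [0, 0, -3.4], 0],
    [[4.4, 5, 0], [0, 0, -4.6], 0],
    [[6, 6.8, 0], [0, 0, -5.8], 0],
    [[7.5, 8.5, 0], [0, 0, -7], 0],
    [[9, 10.2, 0], [0, 0, -8.2], 0],
    [[10.4, 11.8, 0], [0, 0, -9.4], 0],
  ],
)

```text
time: 20.5
tool_pos: [0.4901, -0.2221, 0.2665]
tool_rot: [-0.0, 0.981, 0.195, -0.0]
contact_force: [0.5, -0.0, -3.8]
gripper_width: 0.195
grasp_force: 59.3
```

```bash
python3 - <<'E'
from h import *
p,psi=st(); print(units([.4665-p[0],-.3424-p[1],0],psi),(85.75-psi)/8)
q,d=grab_frame("scene"); np.savez("pics/s4.npz",p=q,d=d)
cv2.imwrite("pics/s4.png",cv2.resize(q[165:285,250:400,::-1],None,fx=5,fy=5,interpolation=cv2.INTER_CUBIC))
E
```

```text
20.5 pos [ 0.4901 -0.2221  0.2665] psi 22.5 F [ 0.53 -0.04 -3.85] T [-0.01 -0.07 -0.01] j6 0.61 gw 0.195
[-2.71  4.08 -0.  ] 7.909796738930083
```

View pics/s4.png

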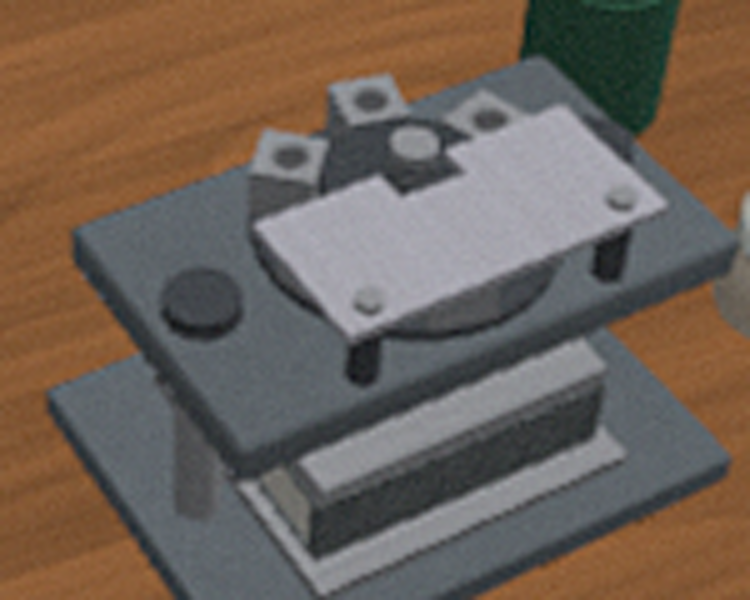

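The platen now lies on the book with no gap visible, and the lug holes are at crop pixels (291,158), (371,100) and (489,120). I'm carrying on to the rest and checking the collar phase from this frame.

>>> jog_arm(
  targets=[
    [[-1, 1.5, 0], [0, 0, -1.2], 0],
    [[-1.8, 2.7, 0], [0, 0, -2.5], 0],
    [[-2.4, 3.6, 0], [0, 0, -3.8], 0],
    [[-2.6, 3.9, 0], [0, 0, -5.1], 0],
    [[-2.7, 4.08, 0], [0, 0, -6.4], 0],
    [[-2.71, 4.08, 0], [0, 0, -7.5], 0],
    [[-2.71, 4.08, 0], [0, 0, -7.9], 0],
    [[-2.71, 4.08, 0], [0, 0, -7.9], 0],
  ],
)

```text
time: 21.55
tool_pos: [0.4667, -0.3402, 0.2664]
tool_rot: [-0.001, 0.736, 0.677, -0.0]
contact_force: [-0.3, -0.4, -2.6]
gripper_width: 0.188
grasp_force: 59.6
```

```bash
python3 - <<'E'
from h import *
c=np.array([[291,158],[371,100],[489,120]]); uv=(c+.5)/5-.5+[250,165]
fit(onplane("scene",uv,.172)[:,:2],[1,0,-1])
p,psi=st(); print(units([.4663-p[0],-.3423-p[1],.0945-p[2]],psi))
E
```

```text
fit [0.59089723 0.11692646] -7.546124454570739 rms 0.00029097633536096624
21.55 pos [ 0.4667 -0.3402  0.2664] psi 85.3 F [-0.32 -0.39 -2.56] T [ 0.05 -0.03  0.02] j6 -0.68 gw 0.188
[-0.09 -0.01  6.88]
```

>>> jog_arm(
  targets=[
    [[-0.09, -0.01, 0.8], [0, 0, 0], 0],
    [[-0.09, -0.01, 2.4], [0, 0, 0], 0],
    [[-0.09, -0.01, 4], [0, 0, 0], 0],
    [[-0.09, -0.01, 5.2], [0, 0, 0], 0],
    [[-0.09, -0.01, 5.8], [0, 0, 0], 0],
    [[-0.09, -0.01, 6.1], [0, 0, 0], 0],
    [[-0.09, -0.01, 6.3], [0, 0, 0], 0],
    [[-0.09, -0.01, 6.35], [0, 0, 0], 0],
  ],
)

```text
time: 22.55
tool_pos: [0.4668, -0.3432, 0.1093]
tool_rot: [0.001, 0.735, 0.678, 0.0]
contact_force: [-0.0, -0.3, -1.0]
gripper_width: 0.195
grasp_force: 59.6
```

```bash
python3 - <<'E'
from h import *
p,psi=st()
E
```

```text
22.55 pos [ 0.4668 -0.3432  0.1093] psi 85.4 F [-0.   -0.26 -0.97] T [ 0.1   0.08 -0.04] j6 -0.68 gw 0.195
```

>>> jog_arm(
  targets=[
    [[0.02, 0, 0.2], [0, 0, 0], 0],
    [[0.02, 0, 0.45], [0, 0, 0], 0],
    [[0.02, 0, 0.6], [0, 0, 0], 0],
    [[0.02, 0, 0.62], [0, 0, 0], 0],
    [[0.02, 0, 0.62], [0, 0, 0], 0],
  ],
)

```text
time: 23.18
tool_pos: [0.4665, -0.3424, 0.0932]
tool_rot: [0.0, 0.735, 0.678, 0.0]
contact_force: [-0.8, -0.1, -0.3]
gripper_width: 0.195
grasp_force: 59.8
```

```bash
python3 - <<'E'
from h import *
p,psi=st()
E
```

```text
23.18 pos [ 0.4665 -0.3424  0.0932] psi 85.4 F [-0.78 -0.08 -0.28] T [ 0.11  0.22 -0.  ] j6 -0.68 gw 0.195
```

>>> jog_arm(
  targets=[
    [[0, 0, 0], [0, 0, 0], 40],
    [[0, 0, 0], [0, 0, 0], 70],
    [[0, 0, 0], [0, 0, 0], 100],
    [[0, 0, 0], [0, 0, 0], 100],
    [[0, 0, 0], [0, 0, 0], 100],
    [[0, 0, -0.5], [0, 0, 0], 100],
    [[0, 0, -2], [0, 0, 0], 100],
    [[0, 0, -4], [0, 0, 0], 100],
  ],
)

```text
time: 24.18
tool_pos: [0.4658, -0.3417, 0.1935]
tool_rot: [-0.001, 0.735, 0.678, -0.0]
contact_force: [0.3, -1.4, -0.4]
gripper_width: 1.0
grasp_force: 0.0
```

>>> jog_arm(
  targets=[
    [[-1, 0, -1.5], [0, 0, 0], 100],
    [[-3, 0, -2], [0, 0, 0], 100],
    [[-4.5, 0, -2], [0, 0, 0], 100],
    [[-5, 0, -2], [0, 0, 0], 100],
    [[-5, 0, -2], [0, 0, 0], 100],
  ],
)

```text
time: 24.8
tool_pos: [0.4562, -0.4669, 0.243]
tool_rot: [-0.0, 0.735, 0.678, 0.0]
contact_force: [-0.6, 1.3, 0.3]
gripper_width: 0.996
grasp_force: 0.0
```

```bash
python3 - <<'E'
from h import *
st()
q,d=grab_frame("scene"); cv2.imwrite("pics/s5.png",q[...,::-1])
S=cloud("scene",d)[220:300,85:150].reshape(-1,3); b=S[(S[:,2]>.06)&(S[:,2]<.15)]
for a in np.arange(.06,.14,.02):
    g=b[(b[:,2]>=a)&(b[:,2]<a+.02)]; print(round(a,2),len(g),g.mean(0) if len(g) else "")
print(b[:,2].max())
E
```

```text
24.8 pos [ 0.4562 -0.4669  0.243 ] psi 85.3 F [-0.56  1.29  0.27] T [ 0.06 -0.03  0.01] j6 -0.83 gw 0.996
0.06 55 [ 0.47347127 -0.34101335  0.06972229]
0.08 66 [ 0.47328743 -0.34130544  0.08979441]
0.1 64 [ 0.47361532 -0.34100431  0.11047469]
0.12 90 [ 0.47053757 -0.34144177  0.13080907]
0.14 0 
0.13699098606910454
```

View pics/s5.png

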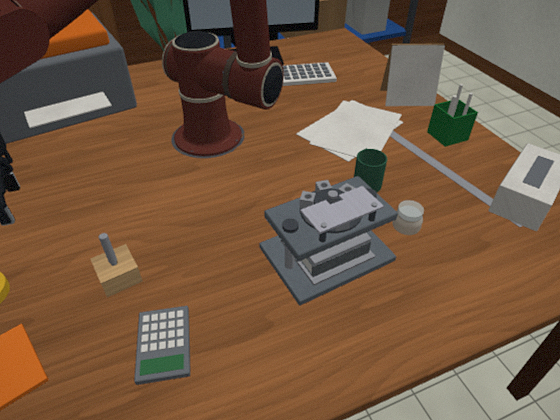

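The final view shows the bar upright and fully seated in its rest at about (108,250). Its top measures 0.137 m, and the gripper is well clear at the left edge. The press is closed on the book, and the mug, jar and calculator have not moved.

```bash
python3 -c "
from plant import *
print(job_done())"
```

```text
the job is handed in; nothing more can be done
None
```

The press is wound down on the book in two strokes, with a last measured push of about 9 N (the right range is 8–10 N), the bar is back upright in its rest and released, and the job was handed in at about 25 s.

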